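# Lean the chopping board on the food pan and hold a surface probe on its marked spot

### The job

Take the chopping board out of its rack and lean it, ring side facing out, against the rim of the lidded steel food pan on the long side away from the robot, its lower edge on the table and tipped back about 25 degrees from upright, and let go of it. Then pick up the surface probe and hold its sprung tip inside the ring on the board, square to the board's face and with a light push, so that the tip is pressed in about half way and not to its stop. Finish while still holding the probe there, and leave the bowl, the cup and the jar alone.

Things in the scene. Friction and masses are not known exactly. Their poses are not given: they have to be found in the camera images.
- pan: Steel food pan with its lid on, heavy, does not move: 160 mm (x) by 265 mm (y) at the rim, rim top 105 mm above the table, walls below 10 mm further in. Bar handle along y on the lid, 78 mm long, top at 128 mm. Origin: centre of its underside, z up; its +x points away from the robot (turned at most 20 deg). The board goes against the rim's edge at x = +80 mm.
- rack: Grey board rack, fixed, left or right of the pan: base 90 mm (x) by 170 mm (y) by 12 mm high, with steel wire loops up to 63 mm above the table on either side of a 14 mm wide slot that runs along its y at x = 0. The board stands in the slot on the base. Origin: centre of its underside, z up.
- board: White plastic chopping board, 10 mm thick (x), 150 wide (y), 200 tall (z), 0.28 kg, loose, on edge in the rack, top edge 212 mm above the table. Origin: centre of its lower edge face; z up the board, x square to its faces. The +x face has the ring; it faces away from the robot at the start and away from the pan when leaning. Stands leaning up to about 30 deg from upright before the foot may slip.
- board_spot (a point): Centre of the dark ring (24 mm outside, 18 mm inside diameter) printed on the board's +x face, 85 mm up from the lower edge, mid width. Axes as the board's.
- board_top (a point): Middle of the board's top edge, 200 mm up from its lower edge. Axes as the board's.
- rest: Probe rest, fixed, on the other side of the pan from the rack: plate 130 mm (x) by 60 mm (y) by 4 mm with two black saddles 20 mm high (side lips to 28 mm), 22 mm long, centred at x = -48 and +48 mm, 74 mm free between them for the fingers. Origin: centre of its underside, z up.
- probe: Surface probe, 0.14 kg, lying loose on the rest's saddles. Grey handle 120 mm (x) by 24 mm (y) by 28 mm (z); steel stem and sprung tip leave its -x end along the probe's -x, at mid height. At the start the tip points roughly towards the robot. Origin: centre of the handle's underside, 20 mm above the table at the start; z up. Grip it across y at mid handle.
- probe_tip (a point): Centre of the contact face of the sprung tip, a copper disc 16 mm in diameter; 118 mm from the handle's centre along the probe's -x when not pressed, 14 mm above the probe's underside. Axes as the probe's.
- plunger (a joint): How far the sprung tip is pushed into the stem: 0 free, 0.012 m at its stop. Takes 0.7 N to start moving and 4.9 N at the stop (350 N/m).
- bowl: Steel bowl, 130 mm across, 55 mm high, loose, beyond the work. Bystander. Origin: centre of its underside.
- cup: Steel cup, 72 mm across, 85 mm high, loose, beyond the work. Bystander. Origin: centre of its underside.
- jar: Closed jar, 64 mm across, 90 mm high, loose, beyond the work. Bystander. Origin: centre of its underside.
Mind the look-alikes: they are no part of the job. Several things have the shape of the probe; the one meant has the colours described above.

How it is judged:
On the way:
1. the board leans on the pan, its lower edge on the table, let go and at rest (angle between board's own z axis and vertical between 0.24 and 0.66 rad and x of board in the frame of pan above 0.085 m and height (world z) of board below 0.012 m and height (world z) of board_top above 0.12 m and contact force between board and pan above 0.1 N and contact force between board and the arm below 0.1 N and contact force between board and the fingers below 0.1 N and linear speed of board below 0.02 m/s), for 0.3 s.
At the end, for the whole second after the job is handed in: Board leaning on the pan's far side 14 to 38 deg from upright, lower edge on the table, at rest, not touched by the robot; probe in the fingers, off its rest, tip within 12 mm of the ring centre, within 14 deg of square, pushing 0.8 to 7 N, tip pressed in 2 to 11.2 mm, for the last second (all of step 1 and distance between probe_tip and board_spot below 0.012 m and angle between the x axis of probe and the x axis of board, either way round below 0.24 rad and contact force between probe and board between 0.8 and 7 N and value of joint plunger between 0.002 and 0.0112 m and contact force between probe and the fingers above 1 N and height (world z) of probe above 0.06 m and contact force between probe and rest below 0.05 N and contact force between probe and pan below 0.05 N and linear speed of probe below 0.03 m/s); the arm keeps its last pose, push and grip.
It fails at once if the steel bowl is moved more than 30 mm (distance of bowl from where it was at the start of the episode above 0.03 m).
It fails at once if the steel cup is moved more than 30 mm (distance of cup from where it was at the start of the episode above 0.03 m).
It fails at once if the jar is moved more than 30 mm (distance of jar from where it was at the start of the episode above 0.03 m).
It fails at once if the probe is pressed on the board with more than 20 N (contact force between probe and board above 20 N).
It also fails if it takes over 54 s, if anything falls off the work surface, if the arm or the gripper's body presses on something with over 40 N, if the wrist force passes 120 N, or if a joint passes its speed limit or range.

### The arm

A 6-joint arm with a two-finger parallel gripper is mounted at the origin on the work surface. World frame = base frame: x ahead of the robot, y to its left, z up, the work surface at z = 0. Lengths are in m, angles in rad, forces in N, time in s.
With the tool pointing down it reaches from about 0.375 to 0.9 m from the base axis. Payload 3.1 kg.
Tool frame: the origin (TCP) lies between the finger pads; the fingertips stand 17 mm ahead of it and the grasp point (between the pads) lies 2 mm behind it; z points along the fingers, y is the line along which they close (so a half turn about z gives the same grasp; the last joint's range is limited). The gripper opens to 85 mm and grips with 20 to 120 N. Pads are 22 mm wide; open, the fingers measure 114 mm over their backs; the gripper's body (76 mm by 85 mm) begins 54 mm behind the grasp point. The pads swing forward as they close: fully open they stand 13 mm farther back than shut.
Start: joints at [-1.526, 0.527, 1.433, -0, 1.181, -0.178], TCP at [0.139, -0.609, 0.248] pointing down, gripper open.
Joint ranges: [-3.08, 3.08], [-0.75, 2.2], [0.22, 2.44], [-1.43, 4.57], [0, 2.65], [-2.85, 2.85]. Speed limits (rad/s): [2.79, 2.79, 3.14, 3.14, 3.14, 3.14].

### API

Orientations are given as a unit quaternion [x, y, z, w].
In Python, from station import sense, vision, order gives the robot as it stands.
- The arm moves only by the shell command python3 -m crank 'ROWS' [OPENING] [FORCE]. ROWS is JSON, a list of rows, each an object with "dp": the shift along the world's x, y, z in units of 30 mm (1.0 is 30 mm), a list of three; "angular": the turn, a rotation vector about the world's x, y, z in degrees, a list of three. In form: [{"dp": [dx, dy, dz], "angular": [ax, ay, az]}, ...]. A call has 1 to 20 rows; each row shifts and turns the commanded pose from where the row before left it; what a row does not reach is not made up. A row lasts 1/10 s, in which the tool goes at most 50 mm and 8.59 degrees, less where a joint would pass 70% of its speed; a pose out of reach is approached as far as the arm can. A call is refused whole if a number of a shift passes 1 or a number of a turn 8.59, either way. A call with a gripper value outside its range is refused whole. OPENING is the closure, from 0 (fully open) to 1 (shut), set as the call begins (- or left out, the last holds). The fingers move at their own pace and stop on an object; FORCE is the grip in N (left out, the last holds). Time passes only in rows, so rows that do not move let the fingers close. It gives the time, the measured TCP pose, the force, the opening and the grip force at its end, in the units of the state.
- sense(): the state, without advancing time (a new reading comes with each control period).
- vision.snapshot(name): name is "side" or "top"; returns a dict with "image" (384x512x3 uint8, blue, green, red), "range_z" (384x512 float32, m along the optical axis (not along the pixel's ray), 0 where there is no reading), "mtx" (3x3 intrinsics, pixels), "dist" ([k1, k2, p1, p2, k3] as OpenCV has them; the pictures are not rectified), "pose" (4x4, takes a point from camera to world coordinates). Camera axes: x right, y down, z forward; pixel columns grow to the right and rows downward; lengths in m; the calibration is good to about 2 mm. A picture is of the moment at which its call begins.
- order.sign_off(): hands the job in; it is judged then, once.
The state is a dict: "t": time; "q": joint angles; "qd": joint speeds; "tau": joint torques, N m; "tcp_pos": TCP position; "tool_rot": TCP orientation; "force": force on the tool from outside, world axes, zero at the start; "ft_torque": the same for the moment, N m; "finger_gap": opening from 0.0 (shut) to 1.0 (fully open); "gripper_force": force on a finger pad.
Only numpy, scipy, OpenCV 4.12 (cv2) and the standard library are available. Lean on these libraries where they do the work, as an engineer would, in place of code of your own. Each camera call takes 0.05 s, during which the arm holds its last target. There are 200 camera calls.

## Working session

There is one attempt and no reset: what is moved stays moved. The work goes in short steps, Python scripts to look and compute and a shell command to move; the robot and the scene stay as the last step left them, time stands still between calls to the robot, and variables do not carry over. Pictures are saved under pics/ and viewed, at most 10 in all, crops included, and the job is handed in when it is done.

```bash
ls; mkdir -p pics; cat > h.py <<'E'
import numpy as np,cv2
from station import sense,vision,order
def snap(n,f=None):
    s=vision.snapshot(n); s['image']=np.array(s['image'])
    if f: cv2.imwrite(f,s['image'])
    np.savez('last_'+n+'.npz',**s); return s
def pts(s):
    """world point per pixel from range"""
    H,W=s['range_z'].shape
    u,v=np.meshgrid(np.arange(W),np.arange(H))
    p=cv2.undistortPoints(np.stack([u,v],-1).reshape(-1,1,2).astype(np.float64),np.array(s['mtx']),np.array(s['dist'])).reshape(H,W,2)
    z=s['range_z'][...,None]
    c=np.concatenate([p*z,z],-1); P=np.array(s['pose'])
    w=c@P[:3,:3].T+P[:3,3]; w[s['range_z']==0]=np.nan
    return w
E
python3 - <<'E'
from h import *
np.set_printoptions(precision=3,suppress=True)
a=snap('top','pics/top0.png');b=snap('side','pics/side0.png')
for s in(a,b): print(s['pose'],(s['range_z']>0).mean())
print(sense())
E
```

```text
pics
[[ 0.009 -0.994  0.105  0.349]
 [-1.    -0.009 -0.003 -0.092]
 [ 0.004 -0.105 -0.994  1.72 ]
 [ 0.     0.     0.     1.   ]] 0.9959055582682291
[[ 0.991 -0.075  0.114  0.344]
 [-0.136 -0.633  0.763 -1.265]
 [ 0.015 -0.771 -0.637  1.151]
 [ 0.     0.     0.     1.   ]] 0.9952850341796875
{'t': 0.1, 'q': array([-1.526,  0.528,  1.434,  0.   ,  1.181, -0.178]), 'qd': array([ 0.004, -0.001, -0.002,  0.001,  0.   ,  0.   ]), 'tau': array([ -0.   , -44.331, -17.859,  -0.   ,   0.004,  -0.   ]), 'tcp_pos': array([ 0.139, -0.609,  0.247]), 'tool_rot': array([ 0.994,  0.112,  0.   , -0.001]), 'force': array([0.157, 0.543, 0.076]), 'ft_torque': array([-0.025, -0.018,  0.027]), 'gripper_force': 0.0, 'finger_gap': 1.0011136286284448}
```

View pics/top0.png

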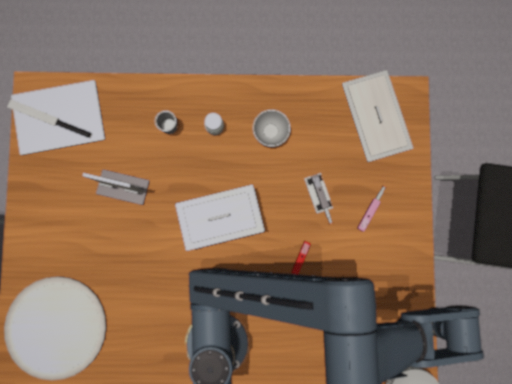

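View pics/side0.png

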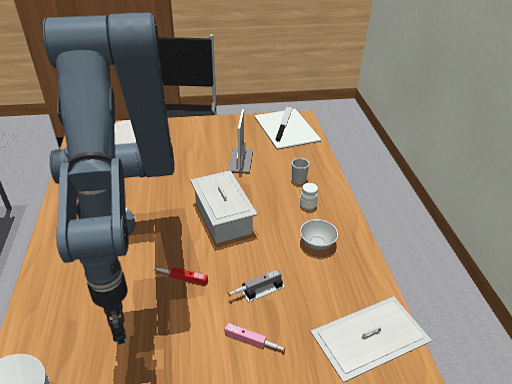

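The top view shows the rack and board at (122,187), the pan at (220,217), the grey probe on its rest at (319,193), and the cup, jar and bowl at (167,122), (214,124) and (271,128). The red and pink probes are decoys. Next I measure them.

```bash
python3 - <<'E'
from h import *
np.set_printoptions(precision=4,suppress=True)
s=dict(np.load('last_top.npz')); w=pts(s)
t=dict(np.load('last_side.npz')); ws=pts(t)
im=s['image'].astype(int)
def box(w,u0,u1,v0,v1,zlo,zhi):
    p=w[v0:v1,u0:u1].reshape(-1,3); return p[(p[:,2]>zlo)&(p[:,2]<zhi)]
def rep(n,p):
    r=cv2.minAreaRect((p[:,:2]*1000).astype(np.float32)); print(n,len(p),'rect mm',r,'z',np.percentile(p[:,2],[5,50,95]))
rep('pan',box(w,165,275,175,260,.095,.12))
rep('handle',box(w,165,275,175,260,.12,.2))
rep('boardtop',box(w,75,165,160,215,.19,.23))
rep('board all',box(w,75,165,160,215,.08,.23))
rep('rackbase',box(w,75,165,160,215,.006,.02))
rep('probe',box(w,300,340,165,230,.03,.08))
rep('restall',box(w,300,340,165,230,.003,.08))
for n,b in dict(cup=(150,182,105,137),jar=(202,226,110,137),bowl=(250,294,106,150)).items(): rep(n,box(w,*b,.03,.12))
rep('side board',box(ws,225,255,105,175,.08,.23))
p=box(ws,225,255,105,175,.08,.206); c=p.mean(0); print('normal',c,np.linalg.svd(p-c)[2][2])
rep('side probe',box(ws,228,285,265,300,.025,.08))
c=cv2.resize(s['image'][160:240,70:350],None,fx=2.8,fy=2.8,interpolation=cv2.INTER_CUBIC)
d=cv2.resize(t['image'][105:305,180:320],None,fx=2,fy=2,interpolation=cv2.INTER_CUBIC)
o=np.zeros((c.shape[0]+300,784,3),np.uint8);o[:c.shape[0]]=c[:,:784];
d=cv2.resize(t['image'][255:305,215:295],(480,300));o[c.shape[0]:,:480]=d
d=cv2.resize(t['image'][100:180,215:265],(187,300));o[c.shape[0]:,500:687]=d
cv2.imwrite('pics/crop1.png',o)
E
```

```text
pan 3806 rect mm ((425.2755432128906, -5.978118896484375), (160.09939575195312, 264.5205993652344), 14.444149017333984) z [0.1    0.1069 0.1135]
handle 52 rect mm ((425.7662658691406, -3.045684814453125), (105.3734130859375, 54.58018112182617), 64.83636474609375) z [0.1206 0.1255 0.1337]
boardtop 176 rect mm ((533.2119750976562, 341.4329833984375), (152.56178283691406, 10.591275215148926), 77.5367660522461) z [0.1992 0.2105 0.2179]
board all 277 rect mm ((533.0894165039062, 340.927001953125), (153.60565185546875, 10.611495018005371), 77.56360626220703) z [0.0942 0.2075 0.2164]
rackbase 1069 rect mm ((532.1036987304688, 352.582763671875), (191.5308380126953, 313.52117919921875), 0.6791579127311707) z [0.0064 0.0108 0.0173]
probe 341 rect mm ((492.3038635253906, -357.3601989746094), (175.73841857910156, 48.428070068359375), 18.776790618896484) z [0.0317 0.0459 0.0535]
restall 1006 rect mm ((503.55389404296875, -352.62152099609375), (138.56900024414062, 228.3494873046875), 89.52802276611328) z [0.0033 0.0083 0.0507]
cup 229 rect mm ((753.1366577148438, 183.05007934570312), (69.12879943847656, 67.96650695800781), 44.19499206542969) z [0.0345 0.0688 0.0875]
jar 309 rect mm ((749.5947875976562, 19.702726364135742), (59.503562927246094, 59.35112380981445), 65.13604736328125) z [0.0423 0.0872 0.0953]
bowl 408 rect mm ((739.99072265625, -178.29957580566406), (125.7919921875, 125.45771789550781), 1.7551599740982056) z [0.0308 0.0465 0.0583]
side board 241 rect mm ((505.04351806640625, 255.46810913085938), (319.64422607421875, 29.66222381591797), 72.24034881591797) z [0.0906 0.1547 0.2139]
normal [0.5195 0.2785 0.1375] [-0.9472  0.3196  0.0263]
side probe 514 rect mm ((495.0775146484375, -362.90167236328125), (178.0116729736328, 50.177791595458984), 13.04792594909668) z [0.0271 0.0431 0.052 ]
```

View pics/crop1.png

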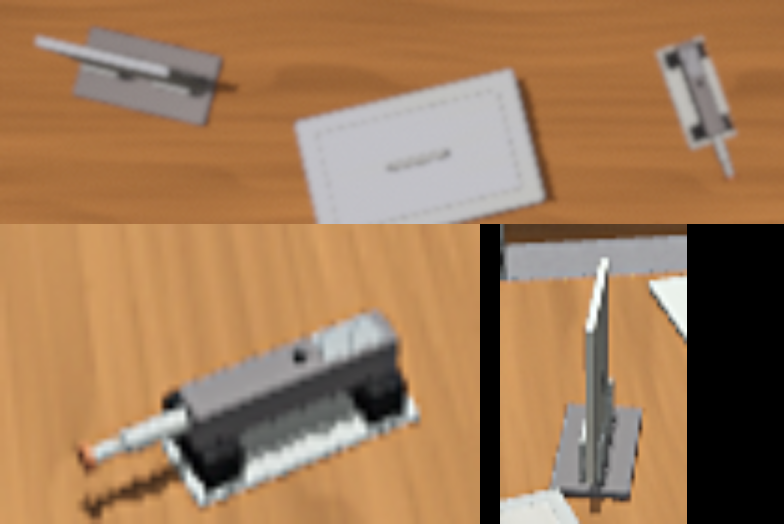

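Pan yaw is about +14.4° with its centre at (0.425,-0.006). Board yaw is about -12.5° with its top centre at (0.533,0.341). The crop confirms the grey probe with the copper tip towards the robot. I move above the board now.

```bash
python3 -m crank '[{"dp":[1,1,0.2],"angular":[0,0,4]},{"dp":[1,1,0.2],"angular":[0,0,4]},{"dp":[1,1,0.2],"angular":[0,0,4]},{"dp":[1,1,0.2],"angular":[0,0,4]},{"dp":[1,1,0.2],"angular":[0,0,4]},{"dp":[1,1,0],"angular":[0,0,4]},{"dp":[1,1,0],"angular":[0,0,4]},{"dp":[1,1,0],"angular":[0,0,4]},{"dp":[1,1,0],"angular":[0,0,4]},{"dp":[1,1,0],"angular":[0,0,4]},{"dp":[1,1,0],"angular":[0,0,4]},{"dp":[1,1,0],"angular":[0,0,4]},{"dp":[0,1,0],"angular":[0,0,4]},{"dp":[0,1,0],"angular":[0,0,4]},{"dp":[0,1,0],"angular":[0,0,4]},{"dp":[0,1,0],"angular":[0,0,4.6]}]' 0 40
python3 -m crank '[{"dp":[0,1,0],"angular":[0,0,0]},{"dp":[0,1,0],"angular":[0,0,0]},{"dp":[0,1,0],"angular":[0,0,0]},{"dp":[0,1,0],"angular":[0,0,0]},{"dp":[0,1,0],"angular":[0,0,0]},{"dp":[0,1,0],"angular":[0,0,0]},{"dp":[0,1,0],"angular":[0,0,0]},{"dp":[0,1,0],"angular":[0,0,0]},{"dp":[0,1,0],"angular":[0,0,0]},{"dp":[0,1,0],"angular":[0,0,0]},{"dp":[0,1,0],"angular":[0,0,0]},{"dp":[0.5,1,0],"angular":[0,0,0]},{"dp":[0.3,1,0],"angular":[0,0,0]},{"dp":[0.2,1,0],"angular":[0,0,0]},{"dp":[0.1,0.5,0],"angular":[0,0,0]},{"dp":[0,0.1,0],"angular":[0,0,0]},{"dp":[0,0,0],"angular":[0,0,0]}]'
```

```text
t: 1.7
tcp_pos: [0.4984, -0.1279, 0.2779]
tool_rot: [0.779, 0.627, -0.0, -0.001]
force: [0.4, 0.1, 0.0]
finger_gap: 0.999
gripper_force: 0.0
t: 3.4
tcp_pos: [0.5312, 0.3082, 0.2778]
tool_rot: [0.78, 0.626, -0.001, 0.0]
force: [-1.0, -1.0, 0.7]
finger_gap: 0.998
gripper_force: 0.0
```

```bash
python3 -m crank '[{"dp":[0.06,0.6,0],"angular":[0,0,0]},{"dp":[0,0.5,0],"angular":[0,0,0]},{"dp":[0,0,-0.6],"angular":[0,0,0]},{"dp":[0,0,-0.6],"angular":[0,0,0]},{"dp":[0,0,-0.6],"angular":[0,0,0]},{"dp":[0,0,-0.6],"angular":[0,0,0]},{"dp":[0,0,-0.53],"angular":[0,0,0]},{"dp":[0,0,0],"angular":[0,0,0]}]'
python3 -m crank '[{"dp":[0,0,0],"angular":[0,0,0]},{"dp":[0,0,0],"angular":[0,0,0]},{"dp":[0,0,0],"angular":[0,0,0]},{"dp":[0,0,0],"angular":[0,0,0]},{"dp":[0,0,0],"angular":[0,0,0]},{"dp":[0,0,0],"angular":[0,0,0]},{"dp":[0,0,0],"angular":[0,0,0]},{"dp":[0,0,0],"angular":[0,0,0]}]' 1 60
```

```text
t: 4.2
tcp_pos: [0.532, 0.3414, 0.1881]
tool_rot: [0.78, 0.625, -0.002, -0.001]
force: [0.1, 0.3, 1.2]
finger_gap: 0.999
gripper_force: 0.0
t: 5.0
tcp_pos: [0.5337, 0.3418, 0.191]
tool_rot: [0.78, 0.625, 0.0, 0.0]
force: [-1.1, 0.2, 4.1]
finger_gap: 0.108
gripper_force: 59.4
```

```bash
python3 -m crank '[{"dp":[0,0,0.3],"angular":[0,0,0]},{"dp":[0,0,0.6],"angular":[0,0,0]},{"dp":[0,0,0.6],"angular":[0,0,0]},{"dp":[0,0,0.7],"angular":[0,0,0]},{"dp":[0,0,0.7],"angular":[0,0,0]},{"dp":[0,0,0.7],"angular":[0,0,0]},{"dp":[0,-0.4,0.1],"angular":[0,0,2]},{"dp":[0,-0.8,0],"angular":[0,0,2]},{"dp":[0,-0.8,0],"angular":[0,0,2]},{"dp":[0,-0.8,0],"angular":[0,0,2]},{"dp":[0,-0.8,0],"angular":[0,0,2]},{"dp":[0,-0.8,0],"angular":[0,0,2]},{"dp":[0,-0.8,0],"angular":[0,0,2]},{"dp":[0,-0.8,0],"angular":[0,0,2]},{"dp":[0,-0.8,0],"angular":[0,0,2]},{"dp":[-0.1,-0.8,0],"angular":[0,0,2]},{"dp":[-0.1,-0.8,0],"angular":[0,0,2]},{"dp":[-0.1,-0.8,0],"angular":[0,0,2]},{"dp":[-0.1,-0.8,0],"angular":[0,0,2.9]}]'
python3 -m crank '[{"dp":[0,-0.4,0],"angular":[1.25,-4.84,0]},{"dp":[0,0,0],"angular":[1.25,-4.84,0]},{"dp":[0,0,0],"angular":[1.25,-4.84,0]},{"dp":[0,0,0],"angular":[1.25,-4.84,0]},{"dp":[0,0,0],"angular":[1.25,-4.84,0]},{"dp":[0,0,0],"angular":[0,0,0]},{"dp":[0,0,0],"angular":[0,0,0]}]'
python3 - <<'E'
from h import *
from scipy.spatial.transform import Rotation as R
snap('top','pics/t2.png');s=snap('side')
print(sense()['tcp_pos'],R.from_quat(sense()['tool_rot']).as_matrix(),sense()['q'])
cv2.imwrite('pics/s2.png',cv2.resize(s['image'][100:300,150:350],None,fx=2.5,fy=2.5))
E
```

```text
t: 6.9
tcp_pos: [0.5208, 0.0406, 0.3011]
tool_rot: [0.613, 0.79, -0.0, -0.0]
force: [0.1, -0.8, -3.2]
finger_gap: 0.111
gripper_force: 58.5
t: 7.6
tcp_pos: [0.5211, 0.0295, 0.3012]
tool_rot: [0.599, 0.771, 0.17, 0.131]
force: [0.6, -0.2, -2.4]
finger_gap: 0.104
gripper_force: 59.4
[0.52243132 0.02946255 0.30183872] [[-2.48071331e-01  8.78153119e-01  4.09032658e-01]
 [ 9.68741646e-01  2.24661293e-01  1.05199460e-01]
 [ 4.87427954e-04  4.22343940e-01 -9.06435524e-01]] [-0.27542089  0.1915554   1.90785986  0.34106393  0.68828223 -0.75191589]
```

View pics/s2.png

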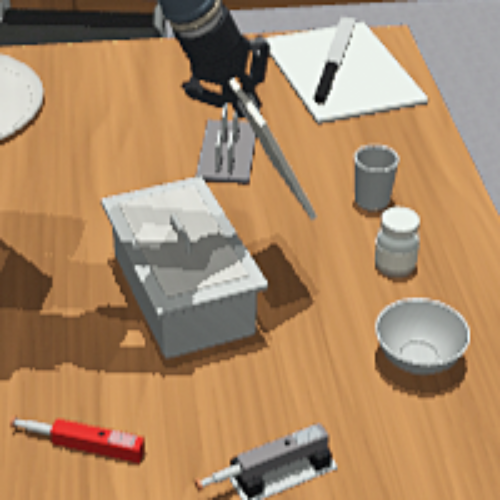

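The side view shows the board held square and tilted beyond the pan's far rim (pixel 275,150), clear of the cup and jar. I lower it.

```bash
python3 -m crank '[{"dp":[-0.3,-0.16,-0.5],"angular":[0,0,0]},{"dp":[-0.3,-0.16,-0.7],"angular":[0,0,0]},{"dp":[-0.3,-0.16,-0.7],"angular":[0,0,0]},{"dp":[-0.27,-0.16,-0.7],"angular":[0,0,0]},{"dp":[0,0,-0.6],"angular":[0,0,0]},{"dp":[0,0,-0.5],"angular":[0,0,0]},{"dp":[0,0,-0.3],"angular":[0,0,0]},{"dp":[0,0,-0.2],"angular":[0,0,0]},{"dp":[0,0,0],"angular":[0,0,0]},{"dp":[0,0,0],"angular":[0,0,0]}]'
python3 -m crank '[{"dp":[0,0,-0.1],"angular":[0,0,0]},{"dp":[0,0,0],"angular":[0,0,0]}]'
python3 -m crank '[{"dp":[0,0,-0.1],"angular":[0,0,0]},{"dp":[0,0,0],"angular":[0,0,0]}]'
```

```text
t: 8.7
tcp_pos: [0.4876, 0.0103, 0.1756]
tool_rot: [0.599, 0.771, 0.171, 0.133]
force: [-0.3, 0.4, -2.3]
finger_gap: 0.109
gripper_force: 59.4
t: 8.9
tcp_pos: [0.4868, 0.0104, 0.1726]
tool_rot: [0.599, 0.771, 0.171, 0.133]
force: [0.0, 0.1, -1.8]
finger_gap: 0.11
gripper_force: 59.2
t: 9.1
tcp_pos: [0.4864, 0.0104, 0.1693]
tool_rot: [0.599, 0.771, 0.171, 0.132]
force: [0.5, 0.5, -2.2]
finger_gap: 0.11
gripper_force: 59.2
```

```bash
for i in 1 2 3; do python3 -m crank '[{"dp":[0,0,-0.08],"angular":[0,0,0]},{"dp":[0,0,0],"angular":[0,0,0]}]' | egrep 'tcp|force: \['; done
```

```text
tcp_pos: [0.4863, 0.0104, 0.1668]
force: [-0.0, -0.5, -2.2]
tcp_pos: [0.4865, 0.0103, 0.1645]
force: [1.5, -0.1, -1.7]
tcp_pos: [0.4862, 0.0104, 0.164]
force: [-9.4, -1.6, 19.6]
```

```bash
python3 -m crank '[{"dp":[0,0,0.05],"angular":[0,0,0]},{"dp":[0,0,0],"angular":[0,0,0]}]' | egrep 'tcp|force: \['; for i in 1 2 3; do python3 -m crank '[{"dp":[-0.05,-0.013,0],"angular":[0,0,0]},{"dp":[0,0,0],"angular":[0,0,0]}]' | egrep 'tcp|force: \['; done
```

```text
tcp_pos: [0.4865, 0.0104, 0.1642]
force: [-4.4, -0.9, 9.8]
tcp_pos: [0.4856, 0.0099, 0.164]
force: [-1.6, 0.6, 3.9]
tcp_pos: [0.4842, 0.0093, 0.1639]
force: [2.1, -0.3, 1.4]
tcp_pos: [0.4824, 0.0089, 0.1639]
force: [2.8, 0.9, 0.4]
```

```bash
for i in 1 2 ; do python3 -m crank '[{"dp":[-0.05,-0.013,0],"angular":[0,0,0]},{"dp":[0,0,0],"angular":[0,0,0]}]' | egrep 'tcp|force: \['; done
python3 - <<'E'
from h import *
snap('top','pics/t3.png');s=snap('side')
cv2.imwrite('pics/s3.png',cv2.resize(s['image'][140:260,170:290],None,fx=4,fy=4))
E
```

```text
tcp_pos: [0.4807, 0.0085, 0.1639]
force: [1.6, 0.1, 1.9]
tcp_pos: [0.4802, 0.0083, 0.1641]
force: [7.4, 2.1, -1.0]
```

View pics/s3.png

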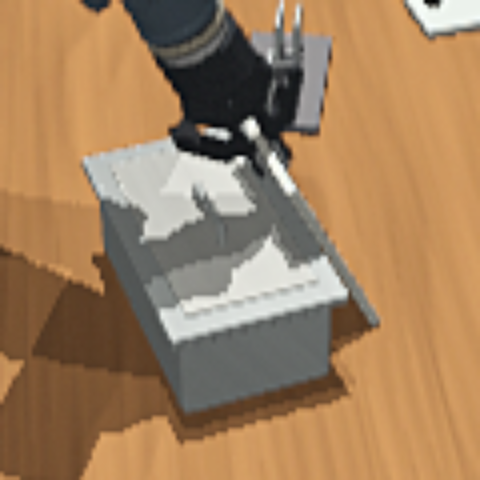

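The view shows the board touching the pan's far rim with its foot on the table at (375,322), and the force confirms the contact. I open partly, retract along the tool axis and check.

```bash
python3 -m crank '[{"dp":[0,0,0],"angular":[0,0,0]},{"dp":[0,0,0],"angular":[0,0,0]},{"dp":[0,0,0],"angular":[0,0,0]},{"dp":[0,0,0],"angular":[0,0,0]}]' 0.6
python3 -m crank '[{"dp":[-0.12,-0.03,0.27],"angular":[0,0,0]},{"dp":[-0.2,-0.05,0.45],"angular":[0,0,0]},{"dp":[-0.3,-0.08,0.68],"angular":[0,0,0]},{"dp":[-0.4,-0.1,0.9],"angular":[0,0,0]},{"dp":[-0.4,-0.1,0.9],"angular":[0,0,0]},{"dp":[0,0,0],"angular":[0,0,0]}]'
python3 - <<'E'
from h import *
snap('top','pics/t4.png');s=snap('side')
cv2.imwrite('pics/s4.png',cv2.resize(s['image'][140:260,170:290],None,fx=4,fy=4))
E
```

```text
t: 11.4
tcp_pos: [0.4781, 0.0087, 0.1633]
tool_rot: [0.599, 0.771, 0.171, 0.132]
force: [-0.1, 0.7, 0.5]
finger_gap: 0.402
gripper_force: 0.0
t: 12.0
tcp_pos: [0.4363, -0.0028, 0.2622]
tool_rot: [0.598, 0.771, 0.172, 0.135]
force: [1.0, -1.1, -0.2]
finger_gap: 0.403
gripper_force: 0.0
```

View pics/s4.png

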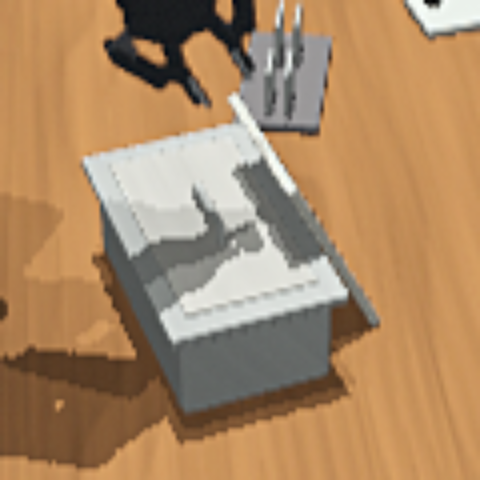

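The board stands free against the pan. I fit the probe pose from both cameras.

```bash
python3 - <<'E'
from h import *
np.set_printoptions(precision=4,suppress=True)
for n,b in(('top',(300,340,165,230)),('side',(225,290,262,305))):
    s=dict(np.load(f'last_{n}.npz'));w=pts(s);u0,u1,v0,v1=b
    p=w[v0:v1,u0:u1].reshape(-1,3);im=s['image'][v0:v1,u0:u1].reshape(-1,3)
    for zl in(.036,.041):
        q=p[(p[:,2]>zl)&(p[:,2]<.06)]
        n_,lab,st,cen=0,0,0,0
        r=cv2.minAreaRect((q[:,:2]*1000).astype(np.float32));print(n,zl,len(q),r)
        c=q.mean(0)[:2];d=np.linalg.svd(q[:,:2]-c)[2][0];d*=np.sign(d[0])
        t=(q[:,:2]-c)@d;print('  c',c,'ang',np.degrees(np.arctan2(d[1],d[0])),'ends',np.percentile(t,[1,99]))
    hs=cv2.cvtColor(s['image'][v0:v1,u0:u1],cv2.COLOR_BGR2HSV).reshape(-1,3).astype(int)
    # rest plate: unsaturated, z 1..12mm
    m=(hs[:,1]<50)&(p[:,2]<.05)&(p[:,2]>-.005)
    q=p[m];r=cv2.minAreaRect((q[:,:2]*1000).astype(np.float32));print(' grey all',r)
E
```

```text
top 0.036 296 ((492.7911682128906, -357.1114501953125), (175.55206298828125, 33.65629577636719), 15.890828132629395)
  c [ 0.5081 -0.3514] ang 19.259465624852638 ends [-0.1014  0.07  ]
top 0.041 248 ((492.7825622558594, -357.6204833984375), (175.76431274414062, 26.067211151123047), 19.238906860351562)
  c [ 0.515  -0.3491] ang 19.351559492714475 ends [-0.0903  0.063 ]
 grey all ((498.6226806640625, -356.000732421875), (171.1256561279297, 61.417518615722656), 19.694181442260742)
side 0.036 373 ((494.54400634765625, -360.9611511230469), (178.3575897216797, 28.97269058227539), 19.114215850830078)
  c [ 0.5088 -0.358 ] ang 18.556573861918906 ends [-0.1017  0.0729]
side 0.041 295 ((494.9932861328125, -360.5716247558594), (177.25335693359375, 28.530927658081055), 19.114215850830078)
  c [ 0.5167 -0.3544] ang 19.01569627738212 ends [-0.1094  0.0647]
 grey all ((503.074951171875, -367.05364990234375), (175.3581085205078, 47.836570739746094), 15.241490364074707)
```

```bash
python3 -m crank '[{"dp":[0,-0.5,0.3],"angular":[-1.25,4.84,0]},{"dp":[0,-0.5,0.3],"angular":[-1.25,4.84,0]},{"dp":[0,-0.5,0],"angular":[-1.25,4.84,0]},{"dp":[0,-0.5,0],"angular":[-1.25,4.84,0]},{"dp":[0,-0.5,0],"angular":[-1.25,4.84,0]},{"dp":[0.2,-0.65,0],"angular":[0,0,-6.1]},{"dp":[0.2,-0.65,0],"angular":[0,0,-6.1]},{"dp":[0.2,-0.65,0],"angular":[0,0,-6.1]},{"dp":[0.2,-0.65,0],"angular":[0,0,-6.1]},{"dp":[0.2,-0.65,0],"angular":[0,0,-6.1]},{"dp":[0.2,-0.65,0],"angular":[0,0,-6.1]},{"dp":[0.2,-0.65,0],"angular":[0,0,-6.1]},{"dp":[0.2,-0.65,0],"angular":[0,0,-6.1]},{"dp":[0.2,-0.65,0],"angular":[0,0,-6.1]},{"dp":[0.2,-0.65,0],"angular":[0,0,-6.1]},{"dp":[0.2,-0.65,0],"angular":[0,0,-6.1]},{"dp":[0.2,-0.65,0],"angular":[0,0,-6.1]},{"dp":[0.2,-0.65,0],"angular":[0,0,-6]},{"dp":[0.2,-0.65,0],"angular":[0,0,-6]},{"dp":[0,0,0],"angular":[0,0,0]}]' 0
python3 -m crank '[{"dp":[0,0,-0.7],"angular":[0,0,0]},{"dp":[0,0,-0.7],"angular":[0,0,0]},{"dp":[0,0,-0.7],"angular":[0,0,0]},{"dp":[0,0,-0.7],"angular":[0,0,0]},{"dp":[0,0,-0.7],"angular":[0,0,0]},{"dp":[0,0,0],"angular":[0,0,0]},{"dp":[0,0,0],"angular":[0,0,0]}]'
python3 - <<'E'
from h import *
from scipy.spatial.transform import Rotation as R
np.set_printoptions(precision=4,suppress=True)
print(sense()['tcp_pos'],R.from_quat(sense()['tool_rot']).as_matrix())
# board lean from top and side, rim plane frame
ex=np.array([np.cos(np.radians(14.44)),np.sin(np.radians(14.44))]);ey=np.array([-ex[1],ex[0]]);o=np.array([.4253,-.006])
s=snap('top','pics/t5.png');w=pts(s);p=w[150:240,160:290].reshape(-1,3)
x=(p[:,:2]-o)@ex;y=(p[:,:2]-o)@ey;z=p[:,2]
m=(x>.03)&(x<.16)&(abs(y)<.11)&(z>.135)|((x>.09)&(x<.16)&(abs(y)<.11)&(z>.02))
print(m.sum(),np.percentile(y[m],[1,50,99]))
c=p[m];f=np.polyfit(z[m],x[m],1);print('x=a z+b',f,'lean',np.degrees(np.arctan(-f[0])))
A=np.c_[y[m],z[m],np.ones(m.sum())];print('x=a y+b z+c',np.linalg.lstsq(A,x[m],rcond=None)[0])
# dark ring pixels
im=cv2.cvtColor(s['image'],cv2.COLOR_BGR2GRAY)[150:240,160:290].reshape(-1)
r=m&(z<.12)&(z>.04);print('ring cand',np.c_[x,y,z,im][r&(abs(y)<.03)])
E
```

```text
t: 14.1
tcp_pos: [0.521, -0.3522, 0.2747]
tool_rot: [0.986, 0.166, -0.0, -0.001]
force: [-1.4, 0.3, -0.1]
finger_gap: 0.998
gripper_force: 0.0
t: 14.8
tcp_pos: [0.5201, -0.3492, 0.1716]
tool_rot: [0.986, 0.167, -0.001, -0.001]
force: [0.4, -0.3, -0.4]
finger_gap: 1.001
gripper_force: 0.0
[ 0.5201 -0.3492  0.1716] [[ 0.9442  0.3292 -0.0018]
 [ 0.3292 -0.9442  0.0024]
 [-0.0009 -0.0029 -1.    ]]
653 [-0.0732  0.0116  0.0713]
x=a z+b [-0.4871  0.1413] lean 25.972439876321932
x=a y+b z+c [-0.0061 -0.4859  0.1412]
ring cand [[  0.1224  -0.0181   0.0436 135.    ]
 [  0.1196  -0.0282   0.0461 135.    ]
 [  0.121   -0.0105   0.0409 135.    ]
 [  0.12    -0.0139   0.0426 135.    ]
 [  0.1183  -0.0174   0.0496 136.    ]
 [  0.118   -0.0207   0.045  134.    ]
 [  0.1159  -0.0243   0.0553 135.    ]
 [  0.1154  -0.0275   0.0523 136.    ]
 [  0.1189  -0.0031   0.0438 134.    ]
 [  0.117   -0.0067   0.0522 134.    ]
 [  0.1163  -0.01     0.0513 136.    ]
 [  0.1145  -0.0136   0.059  135.    ]
 [  0.114   -0.0168   0.0564 135.    ]
 [  0.1121  -0.0204   0.065  135.    ]
 [  0.1121  -0.0235   0.0587 
[... 3483 characters left out ...]
  0.0998   0.0231   0.0836 135.    ]
 [  0.0986   0.0196   0.0866 135.    ]
 [  0.0976   0.0163   0.0883 135.    ]
 [  0.0967   0.013    0.0888 133.    ]
 [  0.0952   0.0095   0.0947 131.    ]
 [  0.0937   0.006    0.1009 130.    ]
 [  0.0928   0.0027   0.1015 128.    ]
 [  0.0914  -0.0007   0.107  128.    ]
 [  0.0903  -0.004    0.109  133.    ]
 [  0.09    -0.0071   0.1048 134.    ]
 [  0.0958   0.0264   0.0957 135.    ]
 [  0.095    0.0232   0.0964 135.    ]
 [  0.0938   0.0198   0.0997 137.    ]
 [  0.0926   0.0163   0.1031 136.    ]
 [  0.0918   0.0131   0.1031 135.    ]
 [  0.0906   0.0098   0.106  136.    ]
 [  0.0921   0.027    0.0994 135.    ]
 [  0.0911   0.0237   0.1015 136.    ]]
```

The board leans about 26° and the ring centre in the pan frame is about (0.101,-0.001,0.081). I grasp the probe now.

```bash
python3 -m crank '[{"dp":[0.02,0,-0.7],"angular":[0,0,0]},{"dp":[0,0,-0.7],"angular":[0,0,0]},{"dp":[0,0,-0.7],"angular":[0,0,0]},{"dp":[0,0,-0.7],"angular":[0,0,0]},{"dp":[0,0,-0.7],"angular":[0,0,0]},{"dp":[0,0,-0.6],"angular":[0,0,0]},{"dp":[0,0,-0.55],"angular":[0,0,0]},{"dp":[0,0,0],"angular":[0,0,0]},{"dp":[0,0,0],"angular":[0,0,0]}]'
python3 -m crank '[{"dp":[0,0,0],"angular":[0,0,0]},{"dp":[0,0,0],"angular":[0,0,0]},{"dp":[0,0,0],"angular":[0,0,0]},{"dp":[0,0,0],"angular":[0,0,0]},{"dp":[0,0,0],"angular":[0,0,0]},{"dp":[0,0,0],"angular":[0,0,0]},{"dp":[0,0,0],"angular":[0,0,0]}]' 1 70
python3 -m crank '[{"dp":[0,0,0.2],"angular":[0,0,0]},{"dp":[0,0,0.5],"angular":[0,0,0]},{"dp":[0,0,0.7],"angular":[0,0,0]},{"dp":[0,0,0.9],"angular":[0,0,0]},{"dp":[0,0,1],"angular":[0,0,0]},{"dp":[0,0,1],"angular":[0,0,0]},{"dp":[0,0,0],"angular":[0,0,0]},{"dp":[0,0,0],"angular":[0,0,0]}]'
python3 - <<'E'
from h import *
snap('top');s=snap('side')
cv2.imwrite('pics/s6.png',cv2.resize(s['image'][190:330,200:340],None,fx=4,fy=4))
E
```

```text
t: 15.75
tcp_pos: [0.5214, -0.3506, 0.0337]
tool_rot: [0.986, 0.166, 0.0, 0.0]
force: [-0.7, 0.2, 0.4]
finger_gap: 0.999
gripper_force: 0.0
t: 16.45
tcp_pos: [0.5213, -0.3506, 0.0339]
tool_rot: [0.986, 0.166, 0.0, 0.0]
force: [-0.8, 0.2, 5.9]
finger_gap: 0.269
gripper_force: 69.3
t: 17.25
tcp_pos: [0.521, -0.3504, 0.1633]
tool_rot: [0.986, 0.166, 0.0, 0.001]
force: [-0.4, 0.8, -1.7]
finger_gap: 0.267
gripper_force: 68.6
```

View pics/s6.png

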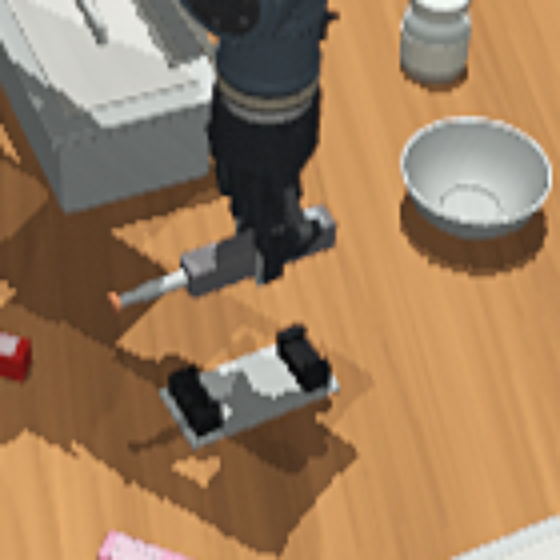

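The probe is held level with the copper tip at crop (117,300), i.e. full pixel about (229,265). I measure the tip offset in the tool frame.

```bash
python3 - <<'E'
from h import *
from scipy.spatial.transform import Rotation as R
np.set_printoptions(precision=4,suppress=True)
st=sense();T=R.from_quat(st['tool_rot']).as_matrix();print(st['tcp_pos'])
for n,(u0,u1,v0,v1) in dict(side=(222,300,235,275),top=(290,345,170,240)).items():
    s=dict(np.load(f'last_{n}.npz'));w=pts(s)[v0:v1,u0:u1].reshape(-1,3)
    im=s['image'][v0:v1,u0:u1].reshape(-1,3).astype(int)
    l=(w-st['tcp_pos'])@T
    m=(abs(l[:,1])<.03)&(l[:,0]<-.03)&(l[:,0]>-.15)&(abs(l[:,2])<.03)
    st_=m&(l[:,0]<-.065)
    print(n,'stem',st_.sum(),'min x',np.sort(l[st_][:,0])[:6],'fit y,z vs x',[np.polyfit(l[st_][:,0],l[st_][:,k],1) for k in(1,2)],l[st_].mean(0))
    c=m&(im[:,2]-im[:,0]>40);print('copper',l[c],im[c])
E
```

```text
[ 0.52   -0.3495  0.1612]
side stem 75 min x [-0.1166 -0.1163 -0.1161 -0.1158 -0.1157 -0.1156] fit y,z vs x [array([0.0369, 0.0081]), array([-0.0403, -0.0088])] [-0.092   0.0047 -0.0051]
copper [[-0.0382 -0.0116 -0.0111]
 [-0.0364 -0.0089 -0.0128]
 [-0.0508 -0.0062 -0.018 ]
 [-0.0479 -0.0054 -0.0174]
 [-0.0543 -0.0118 -0.0101]
 [-0.0704  0.0014 -0.0095]
 [-0.0303  0.0122  0.0119]
 [-0.1158 -0.0026 -0.0065]
 [-0.1147  0.0018 -0.0105]
 [-0.1123  0.0034 -0.0108]
 [-0.1166 -0.0011 -0.0042]
 [-0.1154  0.0033 -0.0081]
 [-0.1131  0.005  -0.0087]
 [-0.1161 -0.0023  0.0014]
 [-0.1157  0.0038 -0.0046]
 [-0.1132  0.0053 -0.0048]
 [-0.1163  0.0051 -0.002 ]
 [-0.1137  0.0062 -0.0018]
 [-0.1125  0.0105 -0.0055]
 [-0.1154  0.0028  0.0051]
 [-0.1156  0.0103 -0.0026]
 [-0.1121  0.0094 -0.0001]] [[106 144 188]
 [131 143 172]
 [106 147 194]
 [131 146 178]
 [110 135 170]
 [128 148 175]
 [ 76  98 131]
 [ 77 116 181]
 [104 155 235]
 [ 40  59  90]
 [ 68 101 164]
 [114 166 245]
 [ 96 139 214]
 [ 39  57  95]
 [ 84 124 194]
 [103 152 230]
 [ 52  79 131]
 [ 81 123 192]
 [ 88 107 142]
 [ 42  60 101]
 [ 56  86 141]
 [ 50  72 109]]
top stem 13 min x [-0.1174 -0.1165 -0.1156 -0.1155 -0.1146 -0.1134] fit y,z vs x [array([0.3208, 0.0369]), array([0.835 , 0.0871])] [-0.1128  0.0007 -0.0071]
copper [[-0.1116  0.0034 -0.0059]
 [-0.1127  0.0069 -0.0037]
 [-0.1134 -0.0022 -0.0137]
 [-0.1146  0.0022 -0.0065]
 [-0.1156  0.0049 -0.0083]
 [-0.1155 -0.0056 -0.0104]
 [-0.1165 -0.0026 -0.0105]
 [-0.1174  0.     -0.0124]] [[ 82 101 136]
 [ 64  96 144]
 [ 78  95 134]
 [ 74 102 152]
 [ 66 102 158]
 [ 47  70 111]
 [ 58  86 134]
 [ 65  99 154]]
```

```bash
python3 -m crank '[{"dp":[0,0,0.6],"angular":[0,0,-1.2]},{"dp":[0.2,0.3,1],"angular":[0,0,-1.2]},{"dp":[0.25,0.6,1],"angular":[0,0,-1.2]},{"dp":[0.25,0.8,0.7],"angular":[0,0,-1.2]},{"dp":[0.25,0.8,0],"angular":[1.3,-5.04,0]},{"dp":[0.25,0.8,0],"angular":[1.3,-5.04,0]},{"dp":[0.25,0.8,0],"angular":[1.3,-5.04,0]},{"dp":[0.25,0.8,0],"angular":[1.3,-5.04,0]},{"dp":[0.25,0.8,0],"angular":[1.28,-5.02,0]},{"dp":[0.25,0.8,0],"angular":[0,0,0]},{"dp":[0.25,0.8,0],"angular":[0,0,0]},{"dp":[0.25,0.8,0],"angular":[0,0,0]},{"dp":[0.25,0.8,0],"angular":[0,0,0]},{"dp":[0.25,0.8,0],"angular":[0,0,0]},{"dp":[0.25,0.8,0],"angular":[0,0,0]},{"dp":[0.25,0.8,0],"angular":[0,0,0]},{"dp":[0.25,0.8,0],"angular":[0,0,0]},{"dp":[0.1,0.5,0],"angular":[0,0,0]},{"dp":[0,0,0],"angular":[0,0,0]},{"dp":[0,0,0],"angular":[0,0,0]}]'
```

```text
t: 19.35
tcp_pos: [0.6416, 0.0279, 0.2596]
tool_rot: [0.967, 0.122, 0.222, -0.029]
force: [0.1, 0.5, -2.3]
finger_gap: 0.271
gripper_force: 68.7
```

```bash
cat > tip.py <<'E'
from h import *
from scipy.spatial.transform import Rotation as R
np.set_printoptions(precision=4,suppress=True)
st=sense();T=R.from_quat(st['tool_rot']).as_matrix()
tip=st['tcp_pos']+T@[-.1165,.001,-.002]
a=np.radians(14.44);P=np.array([[np.cos(a),np.sin(a),0],[-np.sin(a),np.cos(a),0],[0,0,1]])
print('tcp',st['tcp_pos'],'tip pan',P@(tip-[.4253,-.006,0]),'target .1012 -.001 .081; axis pan',P@T[:,0],'q',st['q'],'F pan',P@st['force'])
E
python3 tip.py
```

```text
tcp [0.6416 0.0279 0.2596] tip pan [ 0.1122 -0.022   0.2106] target .1012 -.001 .081; axis pan [ 0.9001 -0.0015  0.4357] q [-0.219   0.414   1.7037  0.3372  0.6447  0.8692] F pan [ 0.2286  0.485  -2.3487]
```

```bash
python3 -m crank '[{"dp":[0.2,0.4,0],"angular":[0,0,0]},{"dp":[0,0.38,-0.3],"angular":[0,0,0]},{"dp":[0,0,-0.6],"angular":[0,0,0]},{"dp":[0,0,-0.6],"angular":[0,0,0]},{"dp":[0,0,-0.6],"angular":[0,0,0]},{"dp":[0,0,-0.6],"angular":[0,0,0]},{"dp":[0,0,-0.6],"angular":[0,0,0]},{"dp":[0,0,-0.4],"angular":[0,0,0]},{"dp":[0,0,-0.24],"angular":[0,0,0]},{"dp":[0,0,0],"angular":[0,0,0]},{"dp":[0,0,0],"angular":[0,0,0]}]'
python3 tip.py; python3 - <<'E'
from h import *
a=snap('top');s=snap('side')
o=np.zeros((500,780,3),np.uint8)
o[:,:390]=cv2.resize(s['image'][140:240,200:278],(390,500));o[:,390:]=cv2.resize(a['image'][150:250,180:258],(390,500))
cv2.imwrite('pics/s7.png',o)
E
```

```text
t: 20.45
tcp_pos: [0.6485, 0.0508, 0.143]
tool_rot: [0.967, 0.121, 0.223, -0.028]
force: [-0.0, 0.1, -1.0]
finger_gap: 0.269
gripper_force: 68.7
tcp [0.6485 0.0508 0.143 ] tip pan [ 0.1247 -0.0014  0.0937] target .1012 -.001 .081; axis pan [ 0.8988 -0.0023  0.4384] q [-0.1726  0.6037  1.785   0.5093  0.3788  0.7086] F pan [-0.0129  0.1422 -1.0127]
```

View pics/s7.png

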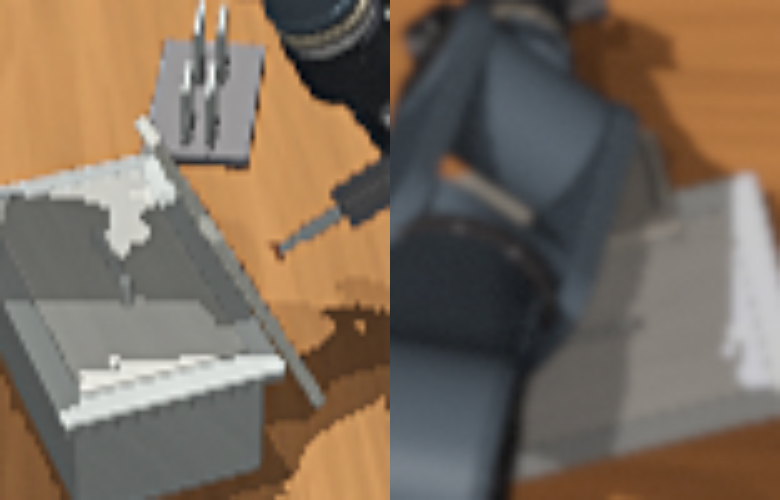

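Tip is in line with the ring, about 26 mm off the face. I approach, then step in by feel.

```bash
python3 -m crank '[{"dp":[-0.15,-0.04,-0.07],"angular":[0,0,0]},{"dp":[-0.15,-0.04,-0.07],"angular":[0,0,0]},{"dp":[-0.15,-0.04,-0.08],"angular":[0,0,0]},{"dp":[-0.13,-0.03,-0.07],"angular":[0,0,0]},{"dp":[0,0,0],"angular":[0,0,0]},{"dp":[0,0,0],"angular":[0,0,0]},{"dp":[0,0,0],"angular":[0,0,0]}]'|grep '^t:'; python3 tip.py
for i in 1 2 3 4; do python3 -m crank '[{"dp":[-0.06,-0.015,-0.03],"angular":[0,0,0]},{"dp":[0,0,0],"angular":[0,0,0]},{"dp":[0,0,0],"angular":[0,0,0]},{"dp":[0,0,0],"angular":[0,0,0]}]' >/dev/null; python3 tip.py; done
```

```text
t: 21.25
tcp [0.6314 0.0465 0.1345] tip pan [ 0.1071 -0.0013  0.0851] target .1012 -.001 .081; axis pan [ 0.8985 -0.0019  0.4389] q [-0.187   0.6039  1.8334  0.5888  0.3421  0.6119] F pan [ 0.1838  0.3074 -0.5555]
tcp [0.6293 0.0461 0.1334] tip pan [ 0.105  -0.0012  0.0842] target .1012 -.001 .081; axis pan [ 0.8987 -0.0019  0.4385] q [-0.1886  0.6041  1.8389  0.5981  0.3384  0.6006] F pan [-0.1491 -1.3751 -0.386 ]
tcp [0.6274 0.0457 0.1325] tip pan [ 0.103  -0.0011  0.0832] target .1012 -.001 .081; axis pan [ 0.8988 -0.002   0.4383] q [-0.1902  0.6043  1.844   0.6077  0.3348  0.5893] F pan [-0.0518  0.7124 -1.3243]
tcp [0.626  0.0452 0.1318] tip pan [ 0.1015 -0.0013  0.0825] target .1012 -.001 .081; axis pan [ 0.8985 -0.0019  0.439 ] q [-0.1917  0.6043  1.8485  0.6176  0.3309  0.5776] F pan [ 0.8742 -0.8739 -0.3293]
tcp [0.6241 0.0447 0.1308] tip pan [ 0.0996 -0.0013  0.0815] target .1012 -.001 .081; axis pan [ 0.8986 -0.002   0.4388] q [-0.1934  0.6046  1.8537  0.6276  0.3272  0.5657] F pan [ 1.9101 -0.8421 -0.1989]
```

```bash
for i in 1 2; do python3 -m crank '[{"dp":[-0.06,-0.015,-0.03],"angular":[0,0,0]},{"dp":[0,0,0],"angular":[0,0,0]},{"dp":[0,0,0],"angular":[0,0,0]},{"dp":[0,0,0],"angular":[0,0,0]}]' >/dev/null; python3 tip.py; done
for i in 1 2 3 4 5 6; do python3 -m crank '[{"dp":[0,0,0],"angular":[0,0,0]}]' |grep force: ; done
python3 - <<'E'
from h import *
s=snap('side')
cv2.imwrite('pics/s8.png',cv2.resize(s['image'][150:230,210:290],None,fx=7,fy=7,interpolation=cv2.INTER_CUBIC))
E
```

```text
tcp [0.6223 0.0442 0.1299] tip pan [ 0.0977 -0.0012  0.0806] target .1012 -.001 .081; axis pan [ 0.8986 -0.002   0.4388] q [-0.195   0.6048  1.8587  0.6379  0.3236  0.5535] F pan [ 2.6789 -0.0642 -0.402 ]
tcp [0.6205 0.0438 0.129 ] tip pan [ 0.0958 -0.0012  0.0797] target .1012 -.001 .081; axis pan [ 0.8986 -0.002   0.4388] q [-0.1966  0.605   1.8637  0.6484  0.32    0.541 ] F pan [ 2.6554 -1.1821  0.3412]
force: [3.1, 0.6, -1.1]
gripper_force: 68.6
force: [3.1, 0.0, -0.3]
gripper_force: 68.6
force: [2.7, -0.2, 0.7]
gripper_force: 68.6
force: [2.9, 0.4, 0.0]
gripper_force: 68.6
force: [4.5, 0.3, -0.1]
gripper_force: 68.6
force: [2.9, -1.5, -0.7]
gripper_force: 68.6
```

View pics/s8.png

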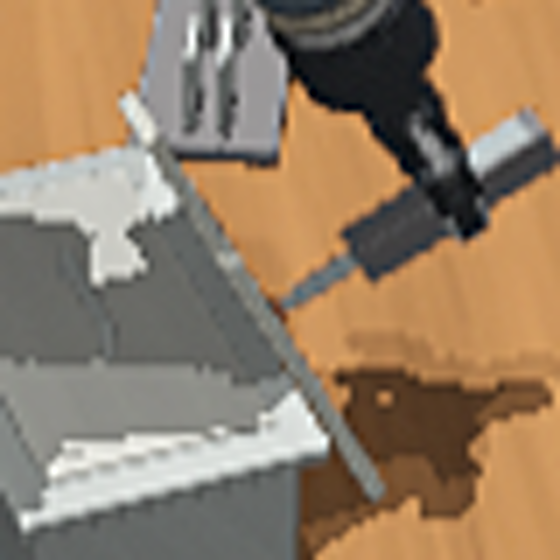

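The tip is pressed on the board at (285,308), square to its face with about 3 N, roughly half way in. The board still leans on the rim, so I hand in.

```bash
python3 -c "
from station import order
print(order.sign_off())"
```

```text
the job is handed in; nothing more can be done
None
```

I handed the job in with the board leaning about 26° on the pan's far rim and the probe tip held square in the ring. The push is about 3 N, roughly half way in. The sign-off gave no verdict.

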